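Put the case-press dies back in their caddy

TASK

Put the watch-case press's four dies back in the wooden caddy: the four plain round discs with a dished top and a small centre hole. Each goes dished face up, seated flat at the bottom of the insert bored for its own diameter. The open movement-holder ring and the die with a stem sticking up do not belong to this press: leave them where they lie.

Things in the scene. Friction and masses are not known exactly. Their poses are not given: they have to be found in the camera images.
- die_s: smallest die: bare aluminium disc, diameter 26 mm, 18 mm tall, dished top with an 8 mm hole in the middle, standing flat on the bench mat (top 2.6 mm above z = 0). Origin at the centre of its underside, z up along its axis.
- die_m: second die: the same, diameter 34 mm, 18 mm tall. Origin at the centre of its underside, z up along its axis.
- die_l: third die: the same, diameter 42 mm, 18 mm tall. Origin at the centre of its underside, z up along its axis.
- die_xl: largest die: the same, diameter 50 mm, 18 mm tall. Origin at the centre of its underside, z up along its axis.
- insert_s: insert for the 26 mm die: pale wooden block 73.6 x 73.6 x 10 mm, one of four filling a dark wooden tray (156 mm square, rim 11 mm high) two by two in any order; fixed. Round recess in its middle, 31 mm across, 7 mm deep, mouth bevelled to 39 mm. Origin at the centre of the block's underside, 5.6 mm above z = 0; recess floor 3 mm and block top 10 mm above the origin; x, y along its sides.
- insert_m: insert for the 34 mm die: pale wooden block like insert_s in the same tray, recess 39 mm across, 7 mm deep, mouth bevelled to 47 mm. Origin at the centre of the block's underside, 5.6 mm above z = 0; recess floor 3 mm and block top 10 mm above the origin; x, y along its sides.
- insert_l: insert for the 42 mm die: pale wooden block like insert_s in the same tray, recess 47 mm across, 7 mm deep, mouth bevelled to 55 mm. Origin at the centre of the block's underside, 5.6 mm above z = 0; recess floor 3 mm and block top 10 mm above the origin; x, y along its sides.
- insert_xl: insert for the 50 mm die: pale wooden block like insert_s in the same tray, recess 55 mm across, 7 mm deep, mouth bevelled to 63 mm. Origin at the centre of the block's underside, 5.6 mm above z = 0; recess floor 3 mm and block top 10 mm above the origin; x, y along its sides.
- holder_ring: look-alike, not a die: open aluminium movement-holder ring, outside diameter 42 mm, 16 mm tall, with a 28 mm hole right through that shows the mat. Stays where it is. Origin at the centre of its underside.
- stem_die: look-alike, a die of another press: aluminium disc, diameter 34 mm, 18 mm tall, with a 9 mm stem standing up from its middle to 34 mm above its underside. Stays where it is. Origin at the centre of its underside.
Mind the look-alikes: they are no part of the job. Leave any yellow look-alike of the die_xl alone.

How it is judged:
By the outcome, as a careful person would: the job done as asked, in the order asked, and still so for the second after the job is handed in, with the robot touching nothing.
It also fails if it takes over 83 s, if anything falls off the work surface, if the arm or the gripper's body presses on something with over 40 N, if the wrist force passes 120 N, or if a joint passes its speed limit or range.

ROBOT

A 6-joint arm with a two-finger parallel gripper is mounted at the origin on a cart in front of the work surface, level with it; the furniture and walls round the work are solid. World frame = base frame: x ahead of the robot, y to its left, z up, the work surface at z = 0. Lengths are in mm, angles in rad, forces in N, time in s.
With the tool pointing down it reaches from about 250 to 800 mm from the base axis. Payload 3.9 kg.
Tool frame: the origin (TCP) lies on the centre line of the jaws, within the pads' length; the fingertips stand 25 mm ahead of it and the grasp point (between the pads) lies 6 mm ahead of it; z points along the fingers, y is the direction in which the jaws open and shut (so a half turn about z gives the same grasp; the last joint's range is limited). The gripper opens to 85 mm and grips with 20 to 120 N. Pads are 22 mm wide; open, the fingers measure 114 mm over their backs; the gripper's body (76 mm by 85 mm) begins 54 mm behind the grasp point. The pads swing forward as they close: fully open they stand 13 mm farther back than shut.
Start: joints at [1.29, 0.26, -0.138, 1.173, 0, 1.571], TCP at [145.486, 504.43, 256.304] pointing down, gripper open.
Joint ranges: [-2.78, 2.78], [-0.83, 1.72], [-1.28, 1.37], [-1.9, 2.12], [-1.57, 1.48], [-3.14, 3.14]. Speed limits (rad/s): [2.57, 2.57, 3.14, 3.14, 3.14, 3.14].

INTERFACE

Orientations are given as a rotation vector (axis times angle).
In Python, from workcell import manip, eyes, workorder, monitor gives the robot as it stands. The module is installed in compiled form; this text tells all that it offers. Calls block until the motion is done:
- manip.move_ptp(position, orientation): joint-space move of the TCP to a pose.
- manip.move_linear(position, frame=None, feed=150, force_limit=None): straight line of the TCP; frame=None keeps the orientation; feed is the mean speed in mm/s. With force_limit (N) it stops when the force on the tool has changed by that much, and returns True; else False.
- manip.set_joints(angles): joint-space move.
- manip.gripper_to(opening): finger opening in mm; the grip force is fixed at half the most; returns when the fingers have stopped.
- manip.wait(seconds).
- manip.solve_ik(position, orientation): joint angles nearest the present ones, or None.
- eyes.snapshot(name): name is "side" or "top" or "wrist"; returns a dict with "pixels" (400x640x3 uint8, red, green, blue), "depth" (400x640 float32, mm along the optical axis (not along the pixel's ray), 0 where there is no reading), "vertical_fov" (degrees; the focal length in pixels is half the picture's height over the tangent of half this angle, whatever the lens; pixels are square), "cx", "cy" (the principal point, pixels), "R" (3x3) and "t" (3): a world point X has camera coordinates R X + t; the wrist camera has in their place "hand_eye" (4x4, takes a point from camera to tool coordinates, whose origin is the TCP and whose axes are the flange's). Camera axes: x right, y down, z forward; pixel columns grow to the right and rows downward; lengths in mm; the calibration is good to about 2 mm. A picture is of the moment at which its call begins: read the wrist's pose just before it.
A pose or a line that the arm cannot do raises manip.IKError and nothing moves.
- workorder.close_job(): hands the job in, once; it reports no verdict.
Readings, each from a call of its own:
- monitor.read_time_s(): time.
- monitor.read_q(): joint angles.
- monitor.read_dq(): joint speeds.
- monitor.read_tau(): joint torques, N m.
- monitor.read_tool_pos(): TCP position.
- monitor.read_tool_rot(): TCP orientation.
- monitor.read_wrist_force(): force on the tool from outside, world axes, zero at the start.
- monitor.read_wrist_torque(): the same for the moment, N m.
- monitor.read_width(): finger opening in mm.
Only numpy, scipy, OpenCV 4.12 (cv2) and the standard library are available. Lean on these libraries where they do the work, as an engineer would, in place of code of your own. Each camera call takes 0.05 s, during which the arm holds its last target.

## Working session

There is one attempt and no reset: what is moved stays moved. The work goes in short steps, each a Python script; the robot and the scene stay as the last script left them, time stands still between calls to the robot, and variables do not carry over. Pictures are saved under pics/ and viewed, and the job is handed in when it is done.

```bash
mkdir -p pics; python3 - <<'E'
from workcell import manip, eyes, workorder, monitor
import cv2,numpy as np,pickle
for n in ("side","top","wrist"):
    s=eyes.snapshot(n); cv2.imwrite(f"pics/a_{n}.png",s["pixels"][:,:,::-1]); pickle.dump(s,open(f"a_{n}.pkl","wb"))
    print(n,s["vertical_fov"],s["cx"],s["cy"],s.get("R"),s.get("t"),s.get("hand_eye"))
print(monitor.read_time_s(),monitor.read_tool_pos(),monitor.read_tool_rot())
E
```

```text
side 49.21136269732923 317.41220031618826 197.6950364622607 [[ 9.99682134e-01  2.52066079e-02  5.07689641e-04]
 [ 1.30421360e-02 -4.99801881e-01 -8.66041560e-01]
 [-2.15762258e-02  8.65772896e-01 -4.99971759e-01]] [-569.23445221   57.09207131  863.57091728] None
top 53.93218586903377 316.45506469301415 196.56185966986914 [[-8.56832000e-03 -9.99963053e-01 -6.89774830e-04]
 [-9.93308434e-01  8.59074456e-03 -1.15171843e-01]
 [ 1.15173514e-01 -3.01670053e-04 -9.93345343e-01]] [ 99.33136759 547.80478897 844.38564729] None
wrist 60.5544100061732 324.90386095235397 202.36582077661814 None None [[ 3.26549681e-04 -9.52739590e-01 -3.03788030e-01  7.84905993e+01]
 [ 9.99999792e-01  4.80008046e-04 -4.30474684e-04 -3.46288712e-01]
 [ 5.55950973e-04 -3.03787826e-01  9.52739549e-01 -1.16479122e+02]
 [ 0.00000000e+00  0.00000000e+00  0.00000000e+00  1.00000000e+00]]
0.15 [145.33245242 504.00014532 255.66341789] [-4.39561757e-01 -3.11045460e+00  2.28196418e-03]
```

View pics/a_top.png

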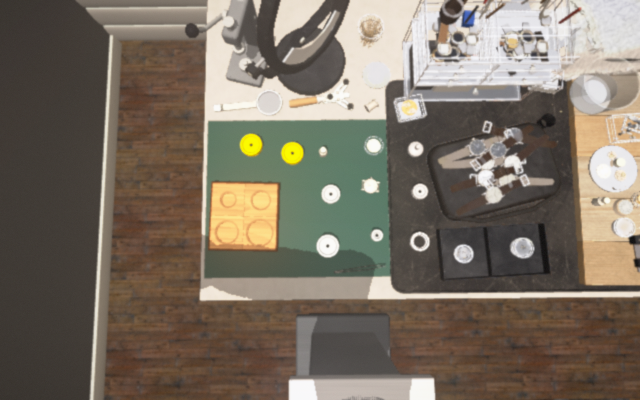

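View pics/a_side.png

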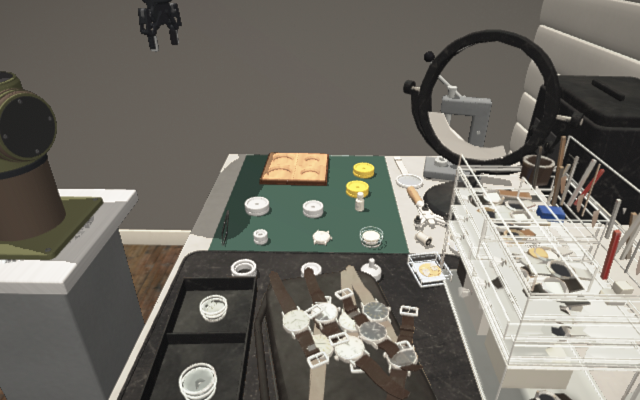

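View pics/a_wrist.png

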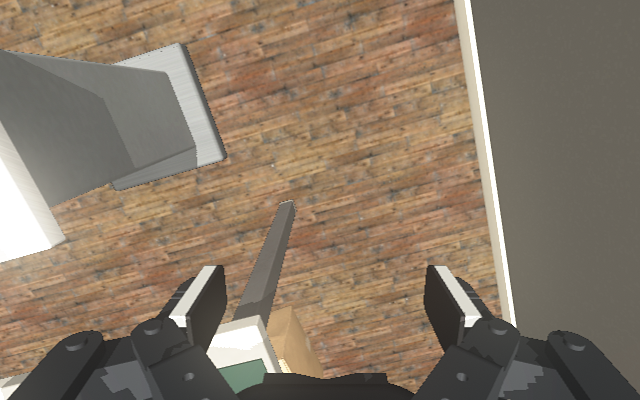

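```bash
python3 - <<'E'
import cv2
t=cv2.imread("pics/a_top.png"); cv2.imwrite("pics/b1.png",cv2.resize(t[120:280,200:400],None,fx=4,fy=3.7,interpolation=cv2.INTER_CUBIC)[:600])
cv2.imwrite("pics/b2.png",cv2.resize(t[85:285,385:585],(600,600),interpolation=cv2.INTER_CUBIC))
s=cv2.imread("pics/a_side.png"); cv2.imwrite("pics/b3.png",cv2.resize(s[140:290,210:410],(800,600),interpolation=cv2.INTER_CUBIC))
E
```

```text
(no output)
```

View pics/b1.png

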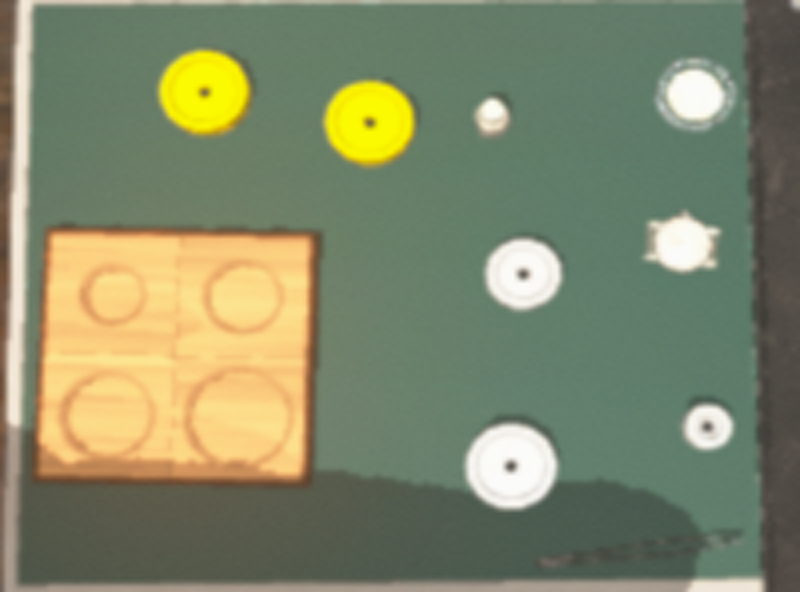

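View pics/b2.png

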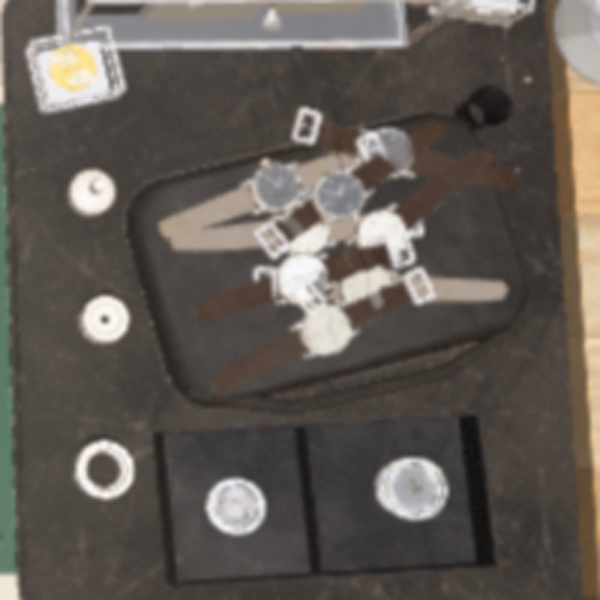

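View pics/b3.png

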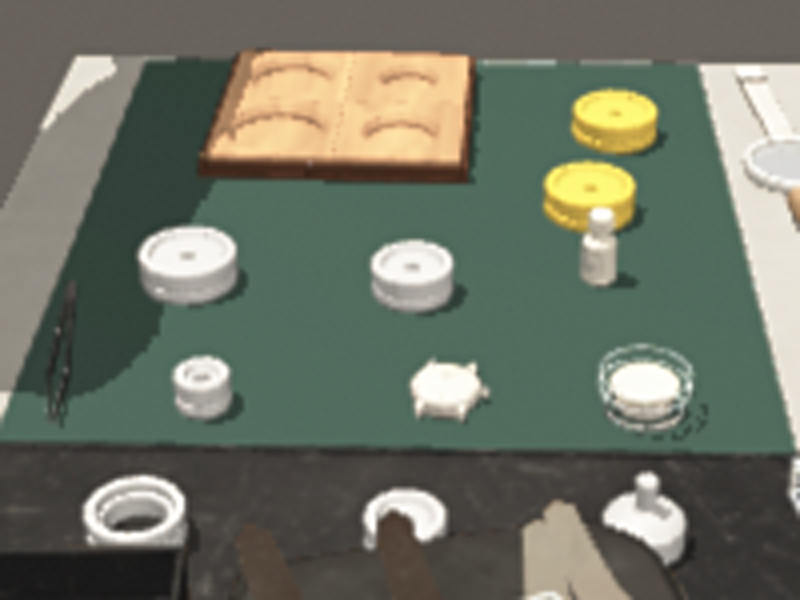

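Candidates (top view): s (376,235), m (419,190), l (331,193), xl (327,245). Look-alikes to avoid: ring (419,241), stem die (415,149), yellow dies (250,145) and (291,153), watch (371,185), glass dish (373,145). Now measuring.

```bash
cat > h.py <<'E'
import numpy as np,cv2
from scipy.spatial.transform import Rotation as Ro
def F(s): return 200/np.tan(np.radians(s["vertical_fov"]/2))
def ray(s,u,v,z,pose=None):
    f=F(s); d=np.array([(u-s["cx"])/f,(v-s["cy"])/f,1.])
    if "R" in s and s["R"] is not None:
        R=np.array(s["R"]).T; c=-R@np.array(s["t"])
    else:
        T=np.array(s["hand_eye"]); Rt=Ro.from_rotvec(pose[1]).as_matrix()
        R=Rt@T[:3,:3]; c=Rt@T[:3,3]+pose[0]
    w=R@d; k=(z-c[2])/w[2]; return c+k*w
def cloud(s,pose=None):
    f=F(s); v,u=np.mgrid[0:400,0:640]; D=s["depth"]
    P=np.dstack([(u-s["cx"])/f*D,(v-s["cy"])/f*D,D])
    if "R" in s and s["R"] is not None: return (P-np.array(s["t"]))@np.array(s["R"])
    T=np.array(s["hand_eye"]); P=P@T[:3,:3].T+T[:3,3]
    if pose is None: return P
    return P@Ro.from_rotvec(pose[1]).as_matrix().T+pose[0]
E
python3 - <<'E'
import pickle; from h import *
t=pickle.load(open("a_top.pkl","rb")); s=pickle.load(open("a_side.pkl","rb")); w=pickle.load(open("a_wrist.pkl","rb"))
C=cloud(t); hsv=cv2.cvtColor(t["pixels"],cv2.COLOR_RGB2HSV)
m=((hsv[...,1]<60)&(hsv[...,2]>110)).astype(np.uint8)
for n,(u,v) in dict(s=(376,235),m=(419,190),l=(331,193),xl=(327,245),stem=(415,149),ring=(419,241)).items():
    sub=np.zeros_like(m); cv2.circle(sub,(u,v),16,1,-1); sub&=m
    c,_=cv2.findContours(sub,cv2.RETR_EXTERNAL,cv2.CHAIN_APPROX_NONE); c=max(c,key=cv2.contourArea)
    (x,y),r=cv2.minEnclosingCircle(c); mo=cv2.moments(c); cx,cy=mo["m10"]/mo["m00"],mo["m01"]/mo["m00"]
    print(n,(round(cx,1),round(cy,1)),"r",round(r,1),"eqd mm",round(2*np.sqrt((cv2.contourArea(c)+len(c)/2)/np.pi)*825/F(t),1),ray(t,cx,cy,20.6).round(1),"z",np.round([C[v,u+4,2],C[v,u-4,2],C[v+14,u-1,2]],1))
for p in [(228,200),(262,200),(226,232),(261,232),(300,220),(440,190),(450,190),(470,180),(410,215),(430,170),(432,190)]: print(p,C[p[1],p[0]].round(1))
# tray-blob corners
m=((hsv[...,0]<25)&(hsv[...,1]>80)).astype(np.uint8); m[:, :205]=0;m[:,290:]=0;m[:175]=0;m[258:]=0
c,_=cv2.findContours(m,cv2.RETR_EXTERNAL,cv2.CHAIN_APPROX_NONE); c=max(c,key=cv2.contourArea)
(cx,cy),(a,b),an=cv2.minAreaRect(c); print("tray",cx,cy,a,b,an,ray(t,cx,cy,13).round(1)); 
for q in cv2.boxPoints(((cx,cy),(a,b),an)): print(ray(t,*q,13).round(1))
W=cloud(w)
for p in [(215,275),(222,270),(434,270),(440,275),(210,290),(190,320)]: print("tip",p,W[p[1],p[0]].round(1))
E
```

```text
s (376.2, 235.4) r 8.3 eqd mm 31.9 [461.5 -37.8  20.6] z [20.  25.2  6.3]
m (419.4, 191.2) r 8.8 eqd mm 36.4 [ 560.1 -138.2   20.6] z [17.  20.5  3.4]
l (330.0, 192.5) r 16.0 eqd mm 64.8 [558.9  63.8  20.6] z [17.  17.5  0.5]
xl (326.9, 243.2) r 16.0 eqd mm 62.2 [445.1  72.3  20.6] z [18.4 17.2  1.2]
stem (415.3, 148.7) r 8.3 eqd mm 34.4 [ 658.3 -132.5   20.6] z [21.6 20.8  0.3]
ring (419.4, 241.3) r 10.6 eqd mm 43.4 [ 447.7 -133.8   20.6] z [5.8 2.3 0.5]
(228, 200) [545.1 296.7   9.3]
(262, 200) [544.3 218.9  10.1]
(226, 232) [472.3 300.3   7.8]
(261, 232) [471.7 221.3   5.3]
(300, 220) [498.4 132.7   2.2]
(440, 190) [ 560.3 -179.7   36.8]
(450, 190) [ 559.9 -201.2   38.8]
(470, 180) [ 578.5 -238.2   60.3]
(410, 215) [ 507.8 -119.7    0.8]
(430, 170) [ 607.7 -162.9   24.9]
(432, 190) [ 564.8 -171.7    4. ]
tray 243.58480834960938 216.03097534179688 70.05712890625 69.8857650756836 1.6365771293640137 [507.9 259.9  13. ]
[432.4 339.7  13. ]
[590.8 338.8  13. ]
[584.8 178.6  13. ]
[426.6 182.7  13. ]
tip (215, 275) [ 11.1 -43.1   1.8]
tip (222, 270) [  8.6 -43.1  10.4]
tip (434, 270) [11.3 43.1  5.5]
tip (440, 275) [11.7 44.   0.8]
tip (210, 290) [  8.5 -43.2  -4.7]
tip (190, 320) [  9.5 -43.4 -23.8]
```

```bash
cat >> h.py <<'E'
DOWN=Ro.from_matrix(np.array([[0,1,0],[1,0,0],[0,0,-1.]])).as_rotvec()
def down(a): # tool y at angle a from world +x
    return (Ro.from_euler('z',a)*Ro.from_rotvec(DOWN)).as_rotvec()
def pose(mon): return np.array(mon.read_tool_pos()),np.array(mon.read_tool_rot())
E
python3 - <<'E'
from workcell import manip, eyes, workorder, monitor
from h import *; import pickle
for n,p in dict(tray=(508,262,180),dies=(505,-30,200)).items():
    manip.move_ptp(p,DOWN); manip.wait(.15)
    P=pose(monitor); s=eyes.snapshot("wrist"); s["pose"]=P; pickle.dump(s,open(f"w_{n}.pkl","wb"))
    cv2.imwrite(f"pics/w_{n}.png",s["pixels"][:,:,::-1]); print(monitor.read_time_s(),P,monitor.read_q())
E
```

```text
1.975 (array([507.48644369, 263.08184705, 180.28814745]), array([-2.21910093e+00, -2.22371802e+00, -7.54718017e-04])) [ 4.77954886e-01  3.79612526e-01 -1.66062688e-01  1.02469322e+00
  1.17459244e-04  2.04691830e+00]
3.3 (array([505.32628983, -28.77307477, 199.86630335]), array([-2.21897039e+00, -2.22360265e+00, -2.56095875e-04])) [-5.71293084e-02  2.59658670e-01 -2.90926457e-01  1.02032593e+00
  1.78336305e-04  1.51157000e+00]
```

View pics/w_tray.png

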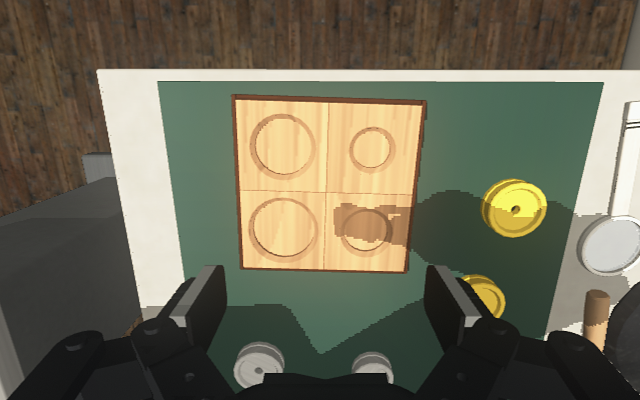

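View pics/w_dies.png

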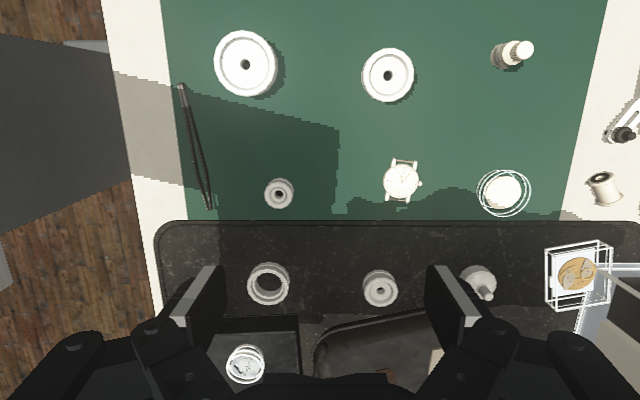

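```bash
python3 - <<'E'
import pickle; from h import *
w=pickle.load(open("w_dies.pkl","rb")); P=w["pose"]; C=cloud(w,P); g=cv2.cvtColor(w["pixels"],cv2.COLOR_RGB2GRAY).astype(float)
t=pickle.load(open("a_top.pkl","rb")); gt=cv2.cvtColor(t["pixels"],cv2.COLOR_RGB2GRAY).astype(float)
def hole(g,u,v,r):
    p=g[v-r:v+r+1,u-r:u+r+1]; q=np.percentile(p,60)-p; q[q<.35*q.max()]=0
    yy,xx=np.mgrid[v-r:v+r+1,u-r:u+r+1]; return (q*xx).sum()/q.sum(),(q*yy).sum()/q.sum()
for n,(u,v),(a,b) in [("s",(279,193),(376,236)),("m",(380,289),(420,191)),("l",(388,75),(331,194)),("xl",(246,64),(327,246))]:
    h=hole(g,u,v,5); k=hole(gt,a,b,3)
    print(n,np.round(h,1),ray(w,*h,17,P).round(1),"top",np.round(k,1),ray(t,*k,17).round(1),"z",[C[v,u+7*i,2].round(1) for i in (-1,0,1)])
for q in [(340,120),(380,250),(430,215)]: print("mat z",C[q[1],q[0]].round(1))
w=pickle.load(open("w_tray.pkl","rb")); P=w["pose"]; C=cloud(w,P)
hsv=cv2.cvtColor(w["pixels"],cv2.COLOR_RGB2HSV)
m=((hsv[...,0]<22)&(hsv[...,1]>60)).astype(np.uint8); m[:85]=0;m[285:]=0;m[:,:225]=0;m[:,440:]=0
m=cv2.morphologyEx(m,cv2.MORPH_CLOSE,np.ones((5,5)))
c,_=cv2.findContours(m,cv2.RETR_EXTERNAL,cv2.CHAIN_APPROX_NONE); c=max(c,key=cv2.contourArea)
# rectify: map contour to plane z=13, fit rect
X=np.array([ray(w,*p[0],13.,P)[:2] for p in c],np.float32)
r=cv2.minAreaRect(X); print("tray wrist",r); 
for p in [(282,144),(371,149),(282,229),(366,231)]: print(p,ray(w,*p,15.6,P).round(1),"z floor",C[p[1],p[0],2].round(1))
for p in [(328,145),(282,190)]: print("top z",C[p[1],p[0]].round(1))
cv2.imwrite("pics/t_crop.png",cv2.resize(w["pixels"][90:280,225:435,::-1],(800,600),interpolation=cv2.INTER_CUBIC))
E
```

```text
s [278.6 193.2] [462.4 -38.1  17. ] top [376.3 235. ] [462.6 -38.8  17. ] z [np.float64(15.2), np.float64(7.7), np.float64(19.4)]
m [380.2 289.8] [ 560.  -138.3   17. ] top [419.5 191. ] [ 561.  -139.3   17. ] z [np.float64(16.1), np.float64(9.4), np.float64(16.6)]
l [387.1  75.2] [555.3  62.9  17. ] top [330.2 193.8] [556.4  63.4  17. ] z [np.float64(17.7), np.float64(8.5), np.float64(16.5)]
xl [245.6  64.2] [439.8  71.   17. ] top [327.2 245.5] [440.   71.6  17. ] z [np.float64(14.9), np.float64(10.2), np.float64(16.5)]
mat z [517.9  25.9   2.2]
mat z [ 560.4 -102.2    1.2]
mat z [607.2 -64.4   1.4]
tray wrist ((507.6835021972656, 260.45635986328125), (155.2288818359375, 155.6031494140625), 88.40962982177734)
(282, 144) [471.6 300.9  15.6] z floor 8.4
(371, 149) [544.5 297.   15.6] z floor 8.0
(282, 229) [468.9 226.2  15.6] z floor 7.5
(366, 231) [543.2 224.4  15.6] z floor 6.8
top z [509.2 300.   14.2]
top z [470.1 261.7  14.8]
```

View pics/t_crop.png

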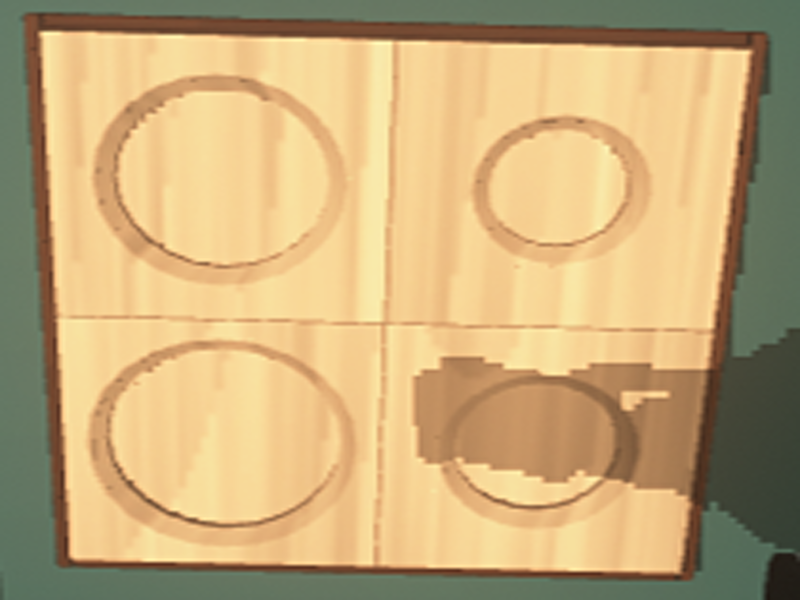

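```bash
cat > act.py <<'E'
from workcell import manip, eyes, workorder, monitor
from h import *; import pickle
SRC=dict(s=(462.5,-38.4),m=(560.5,-138.8),l=(555.9,63.1),xl=(439.9,71.3))
DST=dict(s=(545.5,296.2),m=(543.5,222.6),l=(471.9,298.2),xl=(469.9,224.6))
DIA=dict(s=26,m=34,l=42,xl=50); FWD=dict(s=25,m=24.5,l=23.5,xl=22)
def T(*a): print(round(monitor.read_time_s(),2),*a)
def rp(): return np.round(monitor.read_tool_pos(),1)
def pick(n,op=16):
    x,y=SRC[n]; z=10.5+FWD[n]
    manip.gripper_to(DIA[n]+op)
    manip.move_ptp((x,y,z+45),DOWN)
    st=manip.move_linear((x,y,z),feed=70,force_limit=15); manip.wait(.1)
    T("at pick",st,rp(),"cmd",(x,y,z),np.round(monitor.read_wrist_force(),1))
    manip.gripper_to(DIA[n]-6); manip.wait(.1); T("w",round(monitor.read_width(),1))
    manip.move_linear((x,y,z+60),feed=120); T("lift w",round(monitor.read_width(),1),np.round(monitor.read_wrist_force(),1))
def place(n,dx=0,dy=0,z0=35):
    x,y=DST[n]; x+=dx;y+=dy; z=10.5+FWD[n]+6.3
    manip.move_ptp((x,y,z+z0),DOWN)
    manip.move_linear((x,y,z+10),feed=100); manip.wait(.1)
    T("above",rp(),np.round(monitor.read_wrist_force(),1))
    st=manip.move_linear((x,y,z),feed=25,force_limit=8); manip.wait(.1)
    T("low",st,rp(),"cmd",np.round((x,y,z),1),np.round(monitor.read_wrist_force(),1))
def release(n,op=9):
    manip.gripper_to(DIA[n]+op); x,y,z=monitor.read_tool_pos()
    manip.move_linear((x,y,z+60),feed=120); T("up")
def snap(cam,name):
    P=pose(monitor); s=eyes.snapshot(cam); s["pose"]=P
    pickle.dump(s,open(name+".pkl","wb")); cv2.imwrite(f"pics/{name}.png",s["pixels"][:,:,::-1]); return s
E
python3 - <<'E'
from act import *
pick("s"); snap("wrist","s_lift")
E
```

```text
5.27 at pick False [463.1 -38.4  36. ] cmd (462.5, -38.4, 35.5) [ 0.1 -0.4 -0.1]
5.68 w 23.1
6.33 lift w 22.7 [-0.3  0.3 -1.1]
```

View pics/s_lift.png

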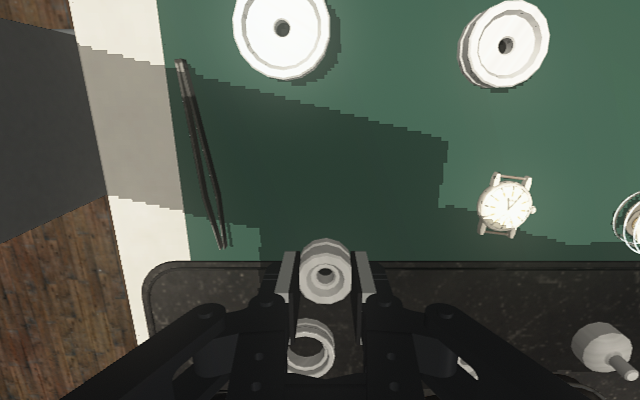

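```bash
python3 - <<'E'
from h import *; import pickle
w=pickle.load(open("s_lift.pkl","rb")); C=cloud(w)
for p in [(326,242),(326,252),(326,262),(326,275),(310,275),(342,275),(326,290),(306,285),(345,285),(326,300),(290,256),(361,256),(287,262),(364,262)]: print(p,C[p[1],p[0]].round(1))
cv2.imwrite("pics/s_crop.png",cv2.resize(w["pixels"][225:325,255:395,::-1],(800,571),interpolation=cv2.INTER_CUBIC))
E
```

```text
(326, 242) [12.  -0.3 28.9]
(326, 252) [12.4 -0.3 17.6]
(326, 262) [ 8.  -0.3 16.8]
(326, 275) [-5.  -0.2 28.5]
(310, 275) [ 0.3 -7.4 19.1]
(342, 275) [ 1.2  6.8 17.7]
(326, 290) [-7.2 -0.3 19. ]
(306, 285) [-3.6 -9.2 17.3]
(345, 285) [-3.5  8.2 17.1]
(326, 300) [-10.3  -0.3  15.7]
(290, 256) [ 10.7 -15.8  17.1]
(361, 256) [10.4 14.9 17.8]
(287, 262) [ 10.8 -16.5  11.4]
(364, 262) [11.1 15.4 10.9]
```

View pics/s_crop.png

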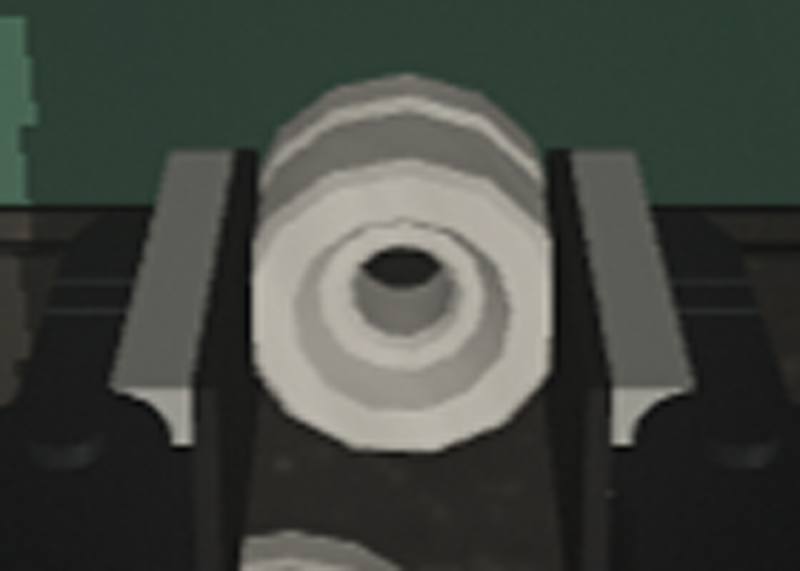

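```bash
python3 - <<'E'
from act import *
place("s",z0=45); snap("wrist","s_low"); snap("top","s_lowt")
E
```

```text
8.28 above [546.  296.1  52.5] [-0.7 -0.4 -0.3]
8.81 low True [545.6 296.3  42.3] cmd [545.5 296.2  41.8] [0.1 0.1 5.8]
```

View pics/s_low.png

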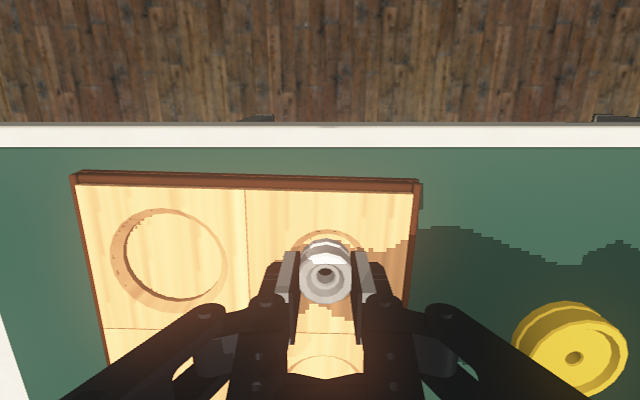

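Contact came at the expected floor height (rise 6.3 mm, 6.0 expected). Releasing, then checking.

```bash
python3 - <<'E'
from act import *
release("s"); 
x,y=DST["s"]; snap("wrist","s_done"); 
s=pickle.load(open("s_done.pkl","rb")); 
cv2.imwrite("pics/s_done_c.png",cv2.resize(s["pixels"][100:350,50:450,::-1],(800,500),interpolation=cv2.INTER_CUBIC))
E
```

```text
9.82 up
```

View pics/s_done_c.png

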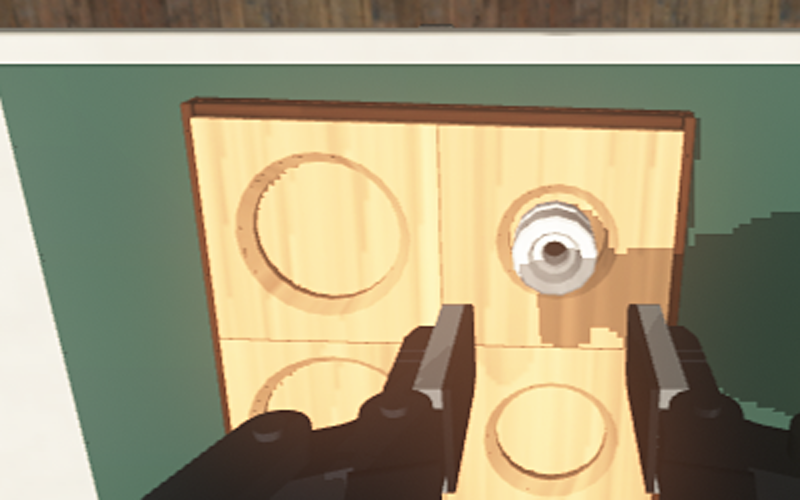

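```bash
python3 - <<'E'
from act import *
pick("m"); snap("wrist","m_lift")
assert monitor.read_width()>26
place("m",z0=50); snap("wrist","m_low")
E
```

```text
12.67 at pick False [ 561.  -139.    35.5] cmd (560.5, -138.8, 35.0) [-0.3  0.7  0.3]
13.07 w 31.1
13.72 lift w 31.0 [ 0.8  0.4 -0.9]
15.78 above [544.2 222.6  52. ] [0.6 0.2 0.1]
16.3 low True [543.6 222.7  42. ] cmd [543.5 222.6  41.3] [-0.7 -0.4  6.1]
```

View pics/m_lift.png

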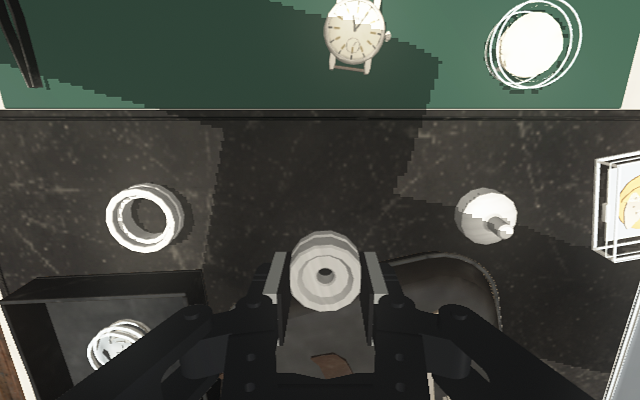

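View pics/m_low.png

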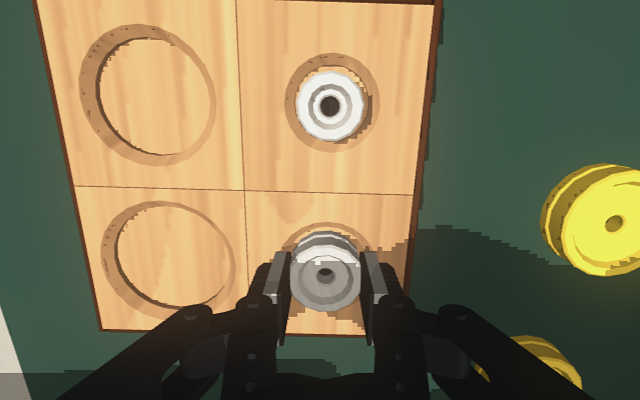

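```bash
python3 - <<'E'
from act import *
release("m"); snap("wrist","m_done")
pick("l"); snap("wrist","l_lift")
assert monitor.read_width()>34
place("l",z0=50); snap("wrist","l_low")
a=cv2.imread("pics/m_done.png");b=cv2.imread("pics/l_low.png")
cv2.imwrite("pics/ml.png",cv2.resize(np.hstack([a[80:400,160:480],b[80:400,160:520]]),None,fx=1.17,fy=1.17))
E
```

```text
17.27 up
19.2 at pick False [556.4  63.1  34.5] cmd (555.9, 63.1, 34.0) [-0.3 -0.9 -0.1]
19.6 w 39.2
20.25 lift w 39.0 [-0.2 -0.2 -0.6]
21.93 above [472.7 298.2  51. ] [-1.8 -0.3 -1. ]
22.45 low True [472.  298.4  41. ] cmd [471.9 298.2  40.3] [ 0.3 -0.7  5.9]
```

View pics/ml.png

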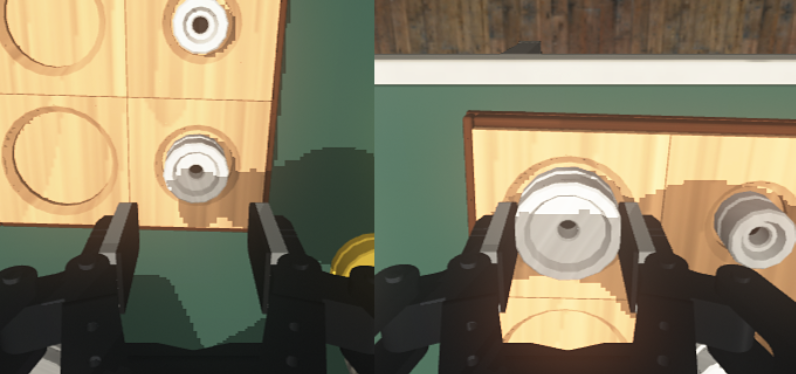

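```bash
python3 - <<'E'
from act import *
release("l"); snap("wrist","l_done")
pick("xl",op=14); snap("wrist","xl_lift")
assert monitor.read_width()>41
place("xl",z0=50); snap("wrist","xl_low")
a=cv2.imread("pics/l_done.png");b=cv2.imread("pics/xl_low.png")
cv2.imwrite("pics/lx.png",cv2.resize(np.hstack([a[80:400,160:480],b[80:400,160:520]]),None,fx=1.17,fy=1.17))
E
```

```text
23.43 up
25.57 at pick False [440.4  71.4  32.9] cmd (439.9, 71.3, 32.5) [0.8 0.3 0.8]
25.97 w 47.3
26.62 lift w 47.4 [-0.1  0.3 -0.5]
27.99 above [470.5 224.5  49.5] [ 0.5 -0.1 -1.3]
28.5 low True [470.1 224.8  39.6] cmd [469.9 224.6  38.8] [-0.4 -0.7  4.8]
```

View pics/lx.png

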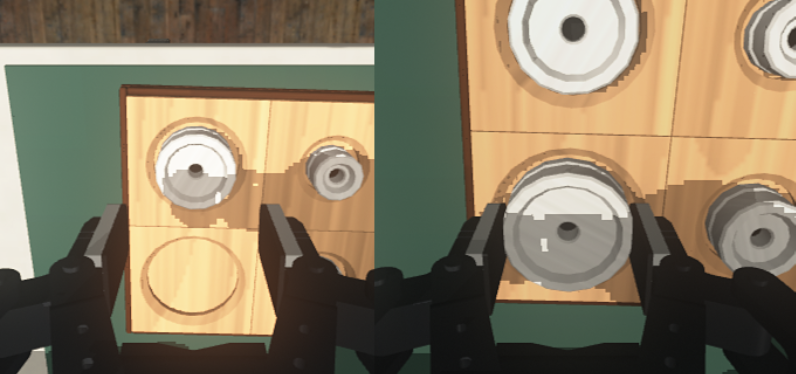

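```bash
python3 - <<'E'
from act import *
release("xl"); manip.move_ptp((508,225,200),DOWN); manip.wait(.2); s=snap("wrist","end_w")
P=s["pose"]; C=cloud(s,P); 
manip.move_ptp((400,-20,260),DOWN); manip.wait(.2); snap("top","end_t"); snap("side","end_s"); T(rp())
for n,(x,y) in DST.items():
    r=DIA[n]/2; d=np.hypot(C[...,0]-x,C[...,1]-y)
    m=(d<r-.5)&(d>r*.7)&(C[...,2]>20)&(C[...,2]<34)
    X=C[m]; A=np.c_[X[:,:2]-[x,y],np.ones(len(X))]; k=np.linalg.lstsq(A,X[:,2],rcond=None)[0]
    print(n,m.sum(),"top z",k[2].round(1),"tilt deg",np.degrees(k[:2]).round(1),"centroid",X[:,:2].mean(0).round(1))
t=cv2.imread("pics/end_t.png"); d=cv2.imread("pics/end_s.png"); w=cv2.imread("pics/end_w.png")
cv2.imwrite("pics/e1.png",cv2.resize(w[60:310,200:500],(720,600)))
cv2.imwrite("pics/e2.png",np.hstack([cv2.resize(t[120:280,200:440],(450,300)),cv2.resize(d[140:290,210:410],(350,300))]))
E
```

```text
29.48 up
31.6 [400.4 -19.4 259.7]
s 319 top z 25.4 tilt deg [-0.7 -0.8] centroid [544.1 295.4]
m 488 top z 25.2 tilt deg [ 0.2 -0.7] centroid [542.3 222.9]
l 1013 top z 25.1 tilt deg [0.8 0.2] centroid [470.8 298.5]
xl 1184 top z 24.7 tilt deg [0.6 0.1] centroid [469.  224.8]
```

View pics/e1.png

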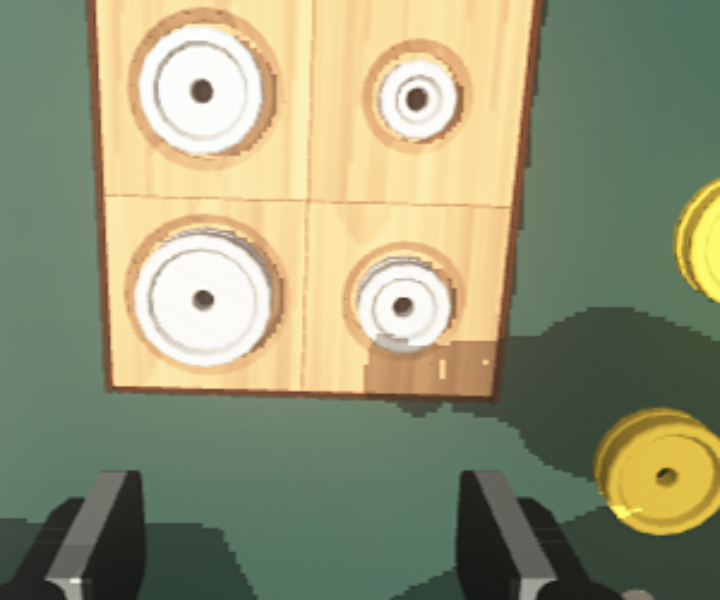

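View pics/e2.png

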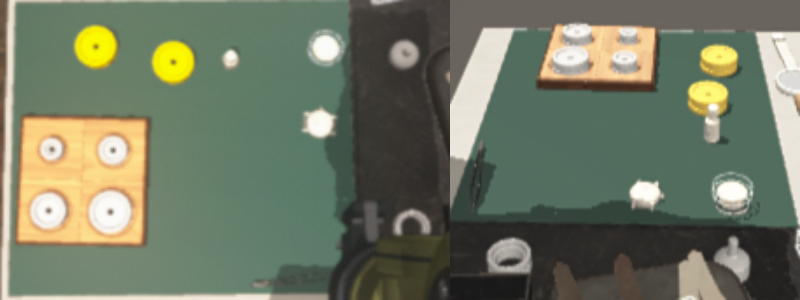

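All four dies sit flat, with tops at about 25 mm (26.6 nominal, and depth readings run 1–2 mm low) and tilt under 1°. The look-alikes haven't moved. Handing in.

```bash
python3 -c "
from workcell import workorder,monitor
workorder.close_job(); print(monitor.read_time_s())"
```

```text
the job is handed in; nothing more can be done
the job is handed in; nothing more can be done
```

All four dies (26, 34, 42 and 50 mm) are back in the caddy, each dished face up in the insert bored for its diameter. I handed the job in after about 32 s of the 83 s allowed.

**Seating:** in the last wrist picture each die stands inside its recess. A depth fit gave tilts of about 1° or less. The tops measured 24.7–25.4 mm against 26.6 mm nominal; that camera also read the block tops and mat 1–2 mm low.

**Contact heights:** the lowering moves stopped on light contact after the tool had risen 6.3–6.7 mm from the pick height, against 6.0 mm expected. The 26 mm die was nearest at 6.3 mm; the 50 mm die was furthest at 6.7 mm and seated after release.

**Gripper width:** it read about 3 mm under each die's diameter on every grip. I did not find out why, but no die slipped.

**Look-alikes:** the ring, the stem die and the two yellow dies were not touched, and the final pictures show them where they started.

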